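Raise the bedside reading stand to its fourth notch

ROBOT

A 6-joint arm with a two-finger parallel gripper is mounted at the origin on the work surface. World frame = base frame: x ahead of the robot, y to its left, z up, the work surface at z = 0. Lengths are in m, angles in rad, forces in N, time in s.
With the tool pointing down it reaches from about 0.3 to 0.875 m from the base axis. Payload 6.4 kg.
Tool frame: the origin (TCP) lies at the very end of the fingers, on their centre line; the grasp point (between the pads) lies 19 mm behind it; z points along the fingers, y is the line along which they close (so a half turn about z gives the same grasp; the last joint's range is limited). The gripper opens to 85 mm and grips with 20 to 120 N. Pads are 22 mm wide; open, the fingers measure 114 mm over their backs; the gripper's body (76 mm by 85 mm) begins 54 mm behind the grasp point. The pads swing forward as they close: fully open they stand 13 mm farther back than shut.
Start: joints at [1.002, 0.181, 1.607, -0, 1.354, -0.206], TCP at [0.204, 0.538, 0.231] pointing down, gripper open.
Joint ranges: [-2.99, 2.99], [-0.89, 2.07], [0.3, 2.58], [-1.14, 4.28], [0, 2.63], [-3.12, 3.12]. Speed limits (rad/s): [2.57, 2.57, 3.01, 3.14, 3.14, 3.14].

INTERFACE

Orientations are given as a unit quaternion [w, x, y, z].
In Python, from bench import ctrl gives the robot as it stands.
- The arm moves only by the tool jog_arm, never from a script. Its argument "series" is a list that holds one entry, the list of rows, each a list of 7 numbers: the shift along the tool's x, y, z in mm, then the turn, a rotation vector about the tool's x, y, z in rad, then the finger opening in mm, from 0 to 85.4. In form: [[[tx, ty, tz, rx, ry, rz, gripper], ...]]. A call has exactly 10 rows; each row shifts and turns the commanded pose from where the row before left it, along the tool's axes as they then stand; what a row does not reach is not made up. A row lasts 1/10 s, in which the tool goes at most 50 mm and 8.59 degrees, less where a joint would pass 70% of its speed; a pose out of reach is approached as far as the arm can. A call with a gripper value outside its range is refused whole. The fingers move at their own pace and stop on an object; the grip force is fixed at half the most. Time passes only in rows, so rows that do not move let the fingers close, or fill a call up. It gives the time, the measured TCP pose, the force, the opening and the grip force at its end, in the units of the state.
- ctrl.get_obs(): the state, without advancing time (a new reading comes with each control period).
- ctrl.camera(name): name is "side" or "top"; returns a dict with "frame" (420x560x3 uint8, blue, green, red), "z_map" (420x560 float32, m along the optical axis (not along the pixel's ray), 0 where there is no reading), "fx", "fy", "cx", "cy" (pixels), "xyz" and "rotation" of the camera in the world. Camera axes: x right, y down, z forward; pixel columns grow to the right and rows downward; lengths in m; the calibration is good to about 2 mm. A picture is of the moment at which its call begins.
- ctrl.hand_in(): hands the job in; it is judged then, once.
The state is a dict: "time_s": time; "q": joint angles; "dq": joint speeds; "joint_efforts": joint torques, N m; "eef_pos": TCP position; "eef_rot": TCP orientation; "wrist_force": force on the tool from outside, world axes, zero at the start; "torque": the same for the moment, N m; "opening": opening from 0.0 (shut) to 1.0 (fully open); "grasp_force": force on a finger pad.
Only numpy, scipy, OpenCV 4.12 (cv2) and the standard library are available. Lean on these libraries where they do the work, as an engineer would, in place of code of your own. Each camera call takes 0.05 s, during which the arm holds its last target. There are 200 camera calls.

TASK

Raise the book rest of the reading stand to its fourth notch, counted from the flattest: press the thumb tab of the release lever so that the pawl at its other end tips up out of the rack, push the sliding shoe along while you keep it pressed, and let go so that the pawl drops fully home in that notch. Go gently, the plastic lever and shoe snap if pushed with more than about 20 N, and leave everything else on the nightstand where it is.

Things in the scene. Friction and masses are not known exactly. Their poses are not given: they have to be found in the camera images.
- stand: Grey and white plastic reading stand, fixed on the table, open book clipped on its rest. Base 305 (x) by 236 mm (y), 12 mm high. Origin: underside, on the centre line; x runs from the reader's side (front, -x) to the back (+x), z up. The rest (230 mm wide, 185 mm long) is hinged at x = -110, z = 40 mm and leans to the back on a 110 mm strut whose foot is the shoe's pin. Starts in notch 1.
- shoe: White shoe sliding along the base's centre line on two rails that slope up to the front; carries the strut's foot, the fence and the release lever. Origin: the strut's steel pin. To the front (stand -x) raises the rest, 8 to 10 degrees a notch; with the pawl up the book pushes the shoe to the back with 4 to 9 N. At rest in notches 1 to 5 the pin is at stand x = 55, 40, 25, 10, -5 mm.
- rack (a point): Middle of the third notch, at the tooth tops. The rack is a row of six cross teeth along stand x between the rails: 6 mm thick, 5 mm high, pitch 15 mm, so five notches, each 9 mm long. Notch 1 (flattest) is nearest the back, 5 nearest the front. The pawl (5 mm thick) is 4 mm behind the shoe's pin; it drops in with the pin at its rest place or up to 4 mm ahead of it.
- tab (a point): Top of the round cross rib on the lever's thumb tab, the point to press, 76 mm behind the pin, 40 mm above the table in notch 1, a few mm higher farther front. Pressed down it meets a spring, 4 N rising to 10.5 N, plus pawl friction, and a hard stop about 8 mm down. The pawl clears the teeth only in the last 1.7 mm: press until the stop is felt. Let go, it springs back up.
- fence (a point): Rear face of the fence, its middle: a cross wall of the shoe 48 mm wide, its top 15 mm above the rib, right in front of the tab and 62.5 mm behind the pin. A finger behind it pushes the shoe to the front. From it the tab runs 31 mm to the back (36 mm wide), the rib 13.5 mm behind it; open from above and behind. The book rest's top edge stays over 70 mm in front of the fence.
- rest_top (a point): Middle of the top edge of the book rest, 185 mm up from its hinge.
- gauge: White round plastic humidity gauge lying dial up, 72 mm across, 25 mm high; origin under its centre. Not to be moved.
- paperweight: Glass dome paperweight, 76 mm across, 43 mm high; origin under its centre. Not to be moved.
- phone_grip: Orange silicone phone grip, 40 mm disc on a neck, 14 mm high; origin under its centre. Not to be moved.
- lunch_tin: Sealed stainless lunch tin, 116 x 166 x 53 mm, clips on its short ends; origin under its centre. Not to be moved.
- glasses_case: Grey glasses case, 62 x 160 x 36 mm; origin under its centre. Not to be moved.
- mug: White mug, 80 mm across, 95 mm high; origin under its centre. Not to be moved.
- clock: Black alarm clock, 45 x 90 x 73 mm; origin under its centre. Not to be moved.

How it is judged:
On the way, in this order (a step that is already met when the one before it is completed fails the run):
1. the lever's tab is pressed down by the fingers, so that the pawl is tipped up out of the rack (z of tab in the frame of shoe below 0.001 m and contact force between the fingers and anything else above 3 N), for 0.2 s.
2. the shoe has been brought to the fourth notch (x of shoe in the frame of stand between 0.001 and 0.0135 m), for 0.1 s.
At the end, for the whole second after the job is handed in: The pawl is fully down in the fourth notch: the strut's pin is 5.5 to 12.5 mm behind (+x) the stand's origin and the lever's rib has sprung back up to within 1.8 mm of its free height over the shoe, the shoe is still and the robot has let go (x of shoe in the frame of stand between 0.0055 and 0.0125 m and z of tab in the frame of shoe above 0.0052 m and linear speed of shoe below 0.01 m/s); the robot touches nothing.
It fails at once if the lever or shoe is pushed with more than 20 N (contact force between any of the fingers, the arm and shoe above 20 N).
It fails at once if a bystander is moved by more than 20 mm (distance of any of gauge, paperweight, phone_grip, lunch_tin, glasses_case, mug, clock from where it was at the start of the episode above 0.02 m).
It also fails if it takes over 61 s, if anything falls off the work surface, if the arm or the gripper's body presses on something with over 40 N, if the wrist force passes 120 N, or if a joint passes its speed limit or range.

## Working session

There is one attempt and no reset: what is moved stays moved. The work goes in short steps, Python scripts to look and compute and a tool call to move; the robot and the scene stay as the last step left them, time stands still between calls to the robot, and variables do not carry over. Pictures are saved under pics/ and viewed, at most 10 in all, crops included, and the job is handed in when it is done.

Besides the shell and the picture viewer there is one more tool, called in YAML: its name, and indented under it one key for each argument. jog_arm: Moves the arm, as the interface text tells. Its arguments: {"type":"object","properties":{"series":{"type":"array"}},"required":["series"]}

```bash
mkdir -p pics; cat > h.py <<'E'
import numpy as np, cv2, sys
sys.path.insert(0,'.')
from bench import ctrl
def cam(n):
    c=ctrl.camera(n); z=c["z_map"]; v,u=np.mgrid[:z.shape[0],:z.shape[1]]
    p=np.stack([(u-c["cx"])/c["fx"]*z,(v-c["cy"])/c["fy"]*z,z],-1)
    R=np.array(c["rotation"])
    if R.shape!=(3,3):
        from scipy.spatial.transform import Rotation as Ro
        R=Ro.from_quat(np.r_[R[1:],R[0]]).as_matrix()
    w=p@R.T+np.array(c["xyz"]); w[z==0]=np.nan
    return c,w
E
python3 - <<'E'
from h import *
for n in("top","side"):
    c,w=cam(n); cv2.imwrite(f"pics/{n}0.png",c["frame"]); np.save(n+"0.npy",w)
    print(n,c["xyz"],np.round(c["rotation"],3),c["fx"],c["cx"],c["cy"])
o=ctrl.get_obs(); print(o)
E
```

```text
top [ 0.38970111 -0.02781169  1.41180397] [ 0.043 -0.7    0.712 -0.033] 518.3563075900352 278.817376546339 210.25537048660033
side [0.44869535 1.39146708 0.9030844 ] [ 0.006 -0.03   0.858 -0.513] 492.2468928813918 281.9816497391736 205.57508399315913
{'time_s': 0.1, 'q': array([ 1.00168804e+00,  1.81481577e-01,  1.60790155e+00, -4.84716735e-06,
        1.35381156e+00, -2.06321733e-01]), 'dq': array([-2.46062604e-04, -2.85305476e-03,  2.27804514e-04,  2.49907933e-05,
        1.30554073e-03,  9.37910077e-04]), 'joint_efforts': array([ 1.50928868e-04, -4.45878339e+01, -3.52240920e+01, -2.60384259e-04,
        4.12705878e-03,  1.87330693e-05]), 'eef_pos': array([0.20377896, 0.53714667, 0.23046903]), 'eef_rot': array([-3.00653248e-04,  1.80399591e-01,  9.83593079e-01, -7.42457022e-04]), 'wrist_force': array([ 0.4242039 , -0.07465101,  0.46186918]), 'torque': array([ 0.01793089,  0.03850114, -0.00183783]), 'grasp_force': 0.0, 'opening': 0.9997124947069899}
```

View pics/top0.png

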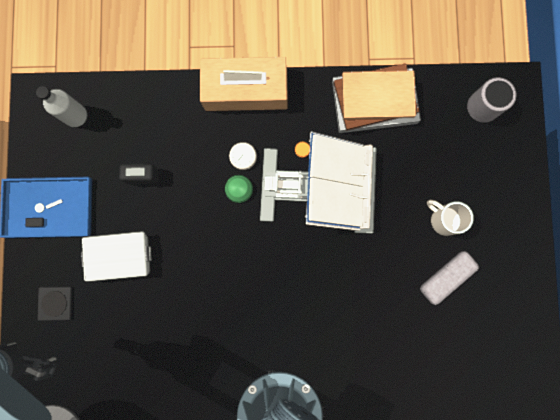

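View pics/side0.png

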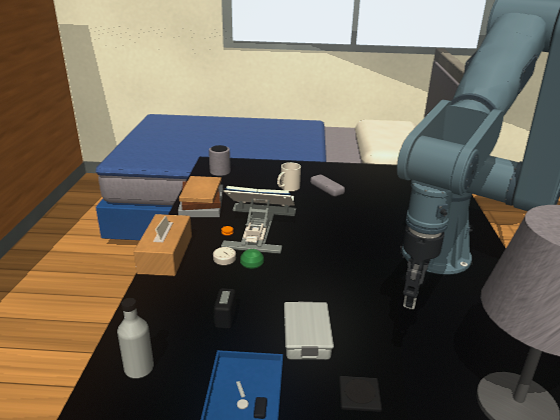

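The top view shows the stand at about (320,185) with its back at the left, the shoe and lever at about (290,186), the gauge at (242,155), the paperweight at (238,188) and the grip at (302,149). The side view shows the lever at about (257,235). Next I'll zoom in on the lever.

```bash
python3 - <<'E'
from h import *
t=cv2.imread("pics/top0.png")[140:240,225:385]; s=cv2.imread("pics/side0.png")[180:275,200:305]
a=cv2.resize(t,None,fx=5,fy=5,interpolation=cv2.INTER_CUBIC); b=cv2.resize(s,None,fx=6,fy=6,interpolation=cv2.INTER_CUBIC)
cv2.imwrite("pics/t1.png",a);cv2.imwrite("pics/s1.png",b)
w=np.load("top0.npy")
print("z map rows165-205 step2, cols 262-312 step 2 (mm)")
for r in range(168,204,2): print(r,(w[r,262:314:2,2]*1000).round().astype(int))
print(w[186,[265,275,285,295,305]].round(3), w[186,340].round(3))
E
```

```text
z map rows165-205 step2, cols 262-312 step 2 (mm)
168 [ -1   8   8   9  12  11  10   1   2   1   0   4  -5   0   1  -2   1   0
   0   1  -2  -1   1 158 154 163]
170 [  2  15  10  10  12  10  14   0   4  -3  -4   2  -1  -3   1  -3  -1  -3
  -3   0   5   2  -3 160 157 161]
172 [ -1  11  20  14   9  12  10   9  25  23  24  32  28  23  35   9  13   0
  12  41  14   3  54 159 159 166]
174 [ -2   9  15  19  19  17  20  51  28  27  33  35  36  26  30  30  34  26
  44  45  50  50  52 161 159 162]
176 [ 10  12  16  15  22  18  18  54  35  37  39  47  43  40  43  42  49  47
  47  48  28  28  29 160 163 164]
178 [  8  12  32  33  33  35  35  52  14  19  10  13  18  16  17  16  16  28
  30  38  21  21  23 158 155 166]
180 [ 12  14  37  31  42  37  32  63  31  10  14  18  20  17  10  19  18  22
  21  38  21  19  21 156 158 166]
182 [  7  14  31  40  37  38  34  55  30  29  33  27  28  28  33  35  29  33
  44  41  24  15  15 158 158 166]
184 [  9  14  33  28  38  42  35  56  31  29  31  27  32  29  30  32  29  37
  40  41  28  19  20 162 161 170]
186 [ 12  17  31  34  37  36  34  54  34  29  30  2
[... 1798 characters left out ...]
                   -2
                   -3                    5                    4
                    2                   10                    5
                   11                    5                   14
                    5                   12                   10
                   10                   14                  159
                  167                  163]
202 [ 11   6  10  10  15  17  -2   2  -3   5  -5   1   6  -4   0   1   6   0
   1   3   3   0  -4 158 165 170]
[[ 0.604  0.027  0.032]
 [ 0.6   -0.001  0.056]
 [ 0.604 -0.027  0.029]
 [ 0.603 -0.054  0.032]
 [ 0.604 -0.082  0.019]] [ 0.589 -0.167  0.107]<stdin>:7: RuntimeWarning: invalid value encountered in cast
```

View pics/t1.png

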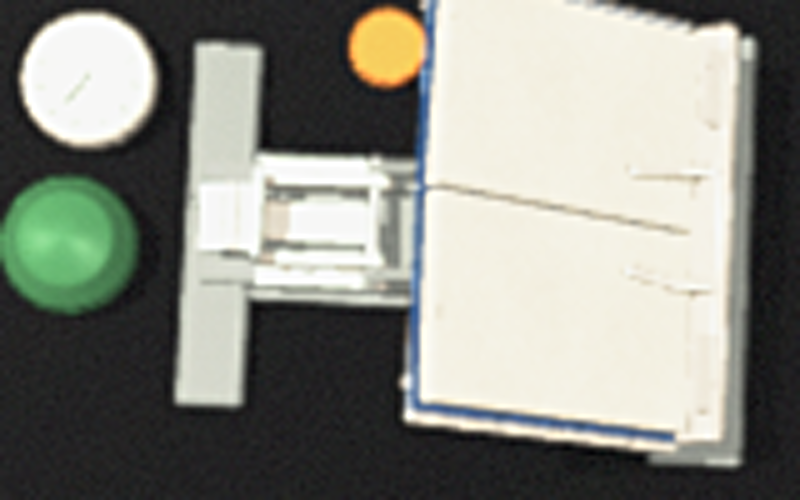

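View pics/s1.png

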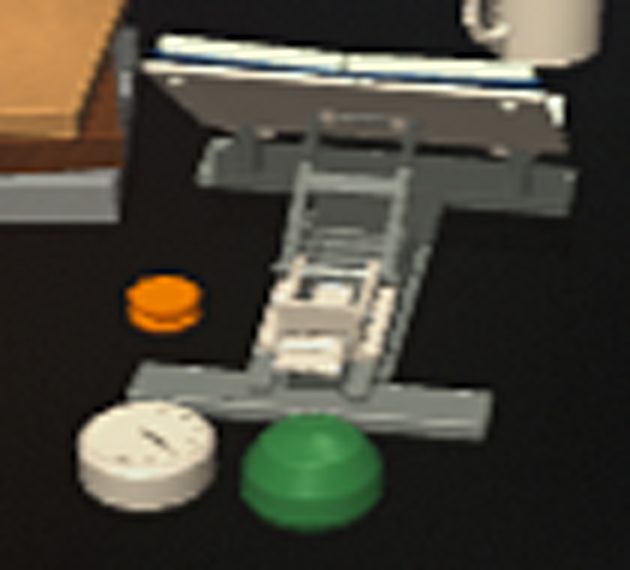

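The crops show the fence as a line at crop x≈257 (y 180 to 255), the tab behind it at x 200–252 and y 182–250, and the back bar corners at (195,42), (262,45), (176,403) and (243,406). In the side crop the fence's rear top edge runs from (275,300) to (358,307). I'll triangulate from those.

```bash
python3 - <<'E'
from h import *
T,wt=cam("top");S,ws=cam("side")
from scipy.spatial.transform import Rotation as Ro
def ray(c,u,v):
    q=c["rotation"]; R=Ro.from_quat(np.r_[q[1:],q[0]]).as_matrix()
    d=R@np.array([(u-c["cx"])/c["fx"],(v-c["cy"])/c["fy"],1]); return np.array(c["xyz"]),d
def tp(x,y): return ray(T,225+(x+.5)/5-.5,140+(y+.5)/5-.5)
def sp(x,y): return ray(S,200+(x+.5)/6-.5,180+(y+.5)/6-.5)
def pl(r,z): return (r[0]+r[1]*(z-r[0][2])/r[1][2]).round(4)
def tri(a,b):
    A=np.stack([a[1],-b[1]],1); s=np.linalg.lstsq(A,b[0]-a[0],rcond=None)[0]
    p=a[0]+a[1]*s[0];q=b[0]+b[1]*s[1]; return ((p+q)/2).round(4),np.linalg.norm(p-q).round(4)
for p in [(195,42),(262,45),(176,403),(243,406),(755,40),(740,465)]: print("bar top",pl(tp(*p),.012))
for p in [(148,365),(492,393),(488,440),(128,400)]: print("bar side",pl(sp(*p),.012))
print("fence",tri(tp(257,217),sp(316,303)),pl(tp(257,217),.055),pl(sp(316,303),.055))
print("tab rear",tri(tp(199,216),sp(308,372)),pl(tp(199,216),.036))
print("tab L/R",pl(tp(225,182),.04),pl(tp(225,250),.04))
# depth clusters, side view: fence region and stand colours
for n,w in(("top",wt),("side",ws)):
    m=(abs(w[...,0]-.603)<.012)&(w[...,1]>-.03)&(w[...,1]<.05)
    P=w[m]; 
    for y in np.arange(-.03,.05,.004):
        k=P[abs(P[:,1]-y)<.002]; print(n,round(y,3),len(k),np.percentile(k[:,2],[10,50,90]).round(3) if len(k) else '')
for h,(x,y),nm in((.025,(90,78),'gauge'),(.02,(70,243),'pw')): print(nm,pl(tp(x,y),h))
E
```

```text
bar top [0.713  0.0297 0.012 ]
bar top [ 0.7106 -0.0071  0.012 ]
bar top [0.5137 0.0427 0.012 ]
bar top [0.5114 0.0064 0.012 ]
bar top [ 0.708  -0.2777  0.012 ]
bar top [ 0.4747 -0.2612  0.012 ]
bar side [ 7.068e-01 -5.000e-04  1.200e-02]
bar side [0.5128 0.0111 0.012 ]
bar side [0.5122 0.058  0.012 ]
bar side [0.712  0.0361 0.012 ]
fence (array([ 0.61  , -0.0036,  0.0556]), np.float64(0.0042)) [ 0.608  -0.0036  0.055 ] [ 0.6123 -0.0051  0.055 ]
tab rear (array([0.6131, 0.0281, 0.0308]), np.float64(0.0002)) [0.6122 0.0279 0.036 ]
tab L/R [0.6297 0.0135 0.04  ] [0.5929 0.014  0.04  ]
top -0.03 5 [0.012 0.027 0.03 ]
top -0.026 18 [0.012 0.027 0.031]
top -0.022 9 [0.016 0.028 0.033]
top -0.018 18 [0.011 0.028 0.033]
top -0.014 9 [0.014 0.028 0.035]
top -0.01 16 [0.013 0.032 0.036]
top -0.006 10 [0.008 0.032 0.039]
top -0.002 18 [0.053 0.056 0.059]
top 0.002 9 [0.028 0.035 0.038]
top 0.006 18 [0.032 0.036 0.038]
top 0.01 12 [0.015 0.036 0.04 ]
top 0.014 18 [0.028 0.037 0.039]
top 0.018 12 [0.012 0.034 0.037]
top 0.022 18 [0.023 0.035 0.038]
top 0.026 11 [0.01  0.031 0.038]
top 0.03 8 [0.008 0.012 0.032]
top 0.034 16 [0.006 0.01  0.015]
top 0.038 9 [0.    0.002 0.006]
top 0.042 8 [-0.001  0.002  0.005]
top 0.046 16 [-0.005 -0.002  0.002]
side -0.03 0 
side -0.026 1 [0.043 0.043 0.043]
side -0.022 0 
side -0.018 2 [0.014 0.016 0.017]
side -0.014 2 [0.031 0.031 0.031]
side -0.01 2 [0.013 0.014 0.014]
side -0.006 8 [0.013 0.04  0.049]
side -0.002 19 [0.021 0.047 0.055]
side 0.002 19 [0.033 0.042 0.054]
side 0.006 8 [0.012 0.04  0.052]
side 0.01 9 [0.013 0.019 0.035]
side 0.014 15 [0.011 0.016 0.041]
side 0.018 8 [0.015 0.035 0.039]
side 0.022 7 [0.011 0.014 0.038]
side 0.026 9 [0.012 0.029 0.037]
side 0.03 14 [0.011 0.018 0.036]
side 0.034 5 [0.009 0.015 0.036]
side 0.038 5 [0.01  0.013 0.014]
side 0.042 2 [0.013 0.013 0.014]
side 0.046 0 
gauge [0.6912 0.0867 0.025 ]
pw [0.6013 0.0988 0.02  ]
```

jog_arm:
  series:
    - [[0, 0, 0, 0, 0, 0.13, 0], [0, 0, 0, 0, 0, 0.13, 0], [0, 0, 0, 0, 0, 0.13, 0], [0, 0, 0, 0, 0, 0.13, 0], [0, 0, 0, 0, 0, 0.13, 0], [0, 0, 0, 0, 0, 0.13, 0], [0, 0, 0, 0, 0, 0.13, 0], [0, 0, 0, 0, 0, 0.13, 0], [0, 0, 0, 0, 0, 0.13, 0], [0, 0, 0, 0, 0, 0, 0]]

```text
time_s: 1.2
eef_pos: [0.2039, 0.5375, 0.231]
eef_rot: [0.0, 0.694, 0.72, -0.0]
wrist_force: [-0.0, 0.4, 0.9]
opening: 0.001
grasp_force: 0.0
```

jog_arm:
  series:
    - [[0, 0, 0, 0, 0, 0.107, 0], [-30, 27, 0, 0, 0, 0, 0], [-30, 27, 0, 0, 0, 0, 0], [-30, 27, 0, 0, 0, 0, 0], [-30, 27, 0, 0, 0, 0, 0], [-30, 27, 0, 0, 0, 0, 0], [-30, 27, 0, 0, 0, 0, 0], [-30, 27, 0, 0, 0, 0, 0], [-30, 27, 0, 0, 0, 0, 0], [-30, 27, 0, 0, 0, 0, 0]]

```text
time_s: 2.2
eef_pos: [0.4286, 0.2501, 0.2314]
eef_rot: [0.0, 0.73, 0.684, 0.0]
wrist_force: [0.8, 0.8, 0.9]
opening: 0.0
grasp_force: 0.0
```

jog_arm:
  series:
    - [[-28, 25, 8, 0, 0, 0, 0], [-28, 25, 8, 0, 0, 0, 0], [-28, 25, 8, 0, 0, 0, 0], [-28, 25, 8, 0, 0, 0, 0], [-28, 25, 8, 0, 0, 0, 0], [-28, 25, 10, 0, 0, 0, 0], [-28, 25, 20, 0, 0, 0, 0], [-28, 25, 20, 0, 0, 0, 0], [0, 0, 20, 0, 0, 0, 0], [0, 0, 0, 0, 0, 0, 0]]

```text
time_s: 3.2
eef_pos: [0.6098, 0.0135, 0.1176]
eef_rot: [-0.003, 0.731, 0.683, -0.002]
wrist_force: [-0.2, 0.2, -0.6]
opening: -0.002
grasp_force: 0.0
```

```bash
python3 - <<'E'
from h import *
o=ctrl.get_obs(); print(o["time_s"],o["eef_pos"],o["eef_rot"],o["wrist_force"],o["q"])
S,_=cam("side"); T,_=cam("top")
a=cv2.resize(S["frame"][160:275,200:305],None,fx=5,fy=5,interpolation=cv2.INTER_CUBIC)
cv2.imwrite("pics/s2.png",a)
E
```

```text
3.2 [0.60979071 0.01350243 0.11759322] [-0.00271759  0.73064226  0.68275211 -0.00201622] [-0.19839111  0.2450775  -0.55223473] [-1.72247296e-01  3.81028781e-01  1.60019971e+00  6.41373256e-05
  1.16713162e+00 -1.04532444e-01]
```

View pics/s2.png

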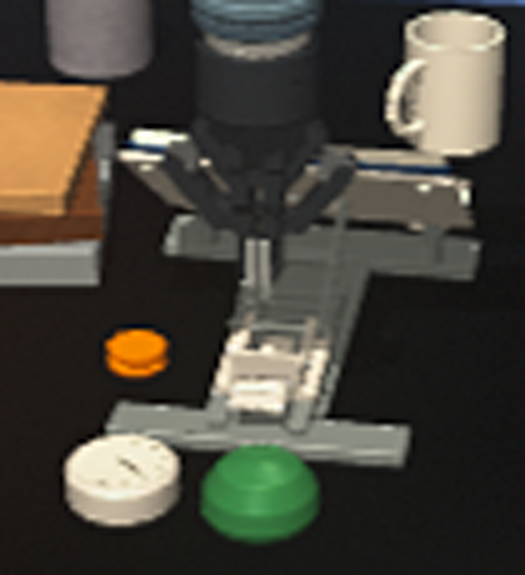

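The fingers, at crop (258,295), are laterally aligned with the tab at (258,395). I'll descend slightly farther back, then feel forward for the fence.

jog_arm:
  series:
    - [[2, 0, 15, 0, 0, 0, 0], [0, 0, 15, 0, 0, 0, 0], [0, 0, 13, 0, 0, 0, 0], [0, 0, 8, 0, 0, 0, 0], [0, 0, 5, 0, 0, 0, 0], [0, 0, 3, 0, 0, 0, 0], [0, 0, 2, 0, 0, 0, 0], [0, 0, 2, 0, 0, 0, 0], [0, 0, 2, 0, 0, 0, 0], [0, 0, 0, 0, 0, 0, 0]]

```text
time_s: 4.3
eef_pos: [0.6121, 0.0162, 0.0563]
eef_rot: [0.0, 0.731, 0.682, -0.0]
wrist_force: [-0.2, 0.4, 0.5]
opening: 0.004
grasp_force: 0.0
```

jog_arm:
  series:
    - [[0, 0, 1, 0, 0, 0, 0], [0, 0, 1, 0, 0, 0, 0], [0, 0, 1, 0, 0, 0, 0], [0, 0, 1, 0, 0, 0, 0], [0, 0, 1, 0, 0, 0, 0], [0, 0, 1, 0, 0, 0, 0], [0, 0, 1, 0, 0, 0, 0], [0, 0, 1, 0, 0, 0, 0], [0, 0, 1, 0, 0, 0, 0], [0, 0, 0, 0, 0, 0, 0]]

```text
time_s: 5.3
eef_pos: [0.612, 0.0162, 0.0471]
eef_rot: [-0.0, 0.731, 0.682, -0.0]
wrist_force: [0.0, 0.0, 0.5]
opening: 0.005
grasp_force: 0.0
```

jog_arm:
  series:
    - [[-0.5, 0, 0, 0, 0, 0, 0], [-0.5, 0, 0, 0, 0, 0, 0], [-0.5, 0, 0, 0, 0, 0, 0], [-0.5, 0, 0, 0, 0, 0, 0], [-0.5, 0, 0, 0, 0, 0, 0], [-0.5, 0, 0, 0, 0, 0, 0], [0, 0, 0, 0, 0, 0, 0], [0, 0, 0, 0, 0, 0, 0], [0, 0, 0, 0, 0, 0, 0], [0, 0, 0, 0, 0, 0, 0]]

```text
time_s: 6.3
eef_pos: [0.6119, 0.0133, 0.0473]
eef_rot: [0.0, 0.731, 0.682, 0.0]
wrist_force: [-0.3, -0.7, -0.7]
opening: -0.003
grasp_force: 0.0
```

jog_arm:
  series:
    - [[-0.4, 0, 0, 0, 0, 0, 0], [-0.4, 0, 0, 0, 0, 0, 0], [-0.4, 0, 0, 0, 0, 0, 0], [-0.4, 0, 0, 0, 0, 0, 0], [-0.4, 0, 0, 0, 0, 0, 0], [0, 0, 0, 0, 0, 0, 0], [0, 0, 0, 0, 0, 0, 0], [0, 0, 0, 0, 0, 0, 0], [0, 0, 0, 0, 0, 0, 0], [0, 0, 0, 0, 0, 0, 0]]

```text
time_s: 7.3
eef_pos: [0.6117, 0.0113, 0.0473]
eef_rot: [-0.0, 0.731, 0.682, -0.0]
wrist_force: [-0.4, -0.8, 0.6]
opening: 0.003
grasp_force: 0.0
```

jog_arm:
  series:
    - [[-0.4, 0, 0, 0, 0, 0, 0], [-0.4, 0, 0, 0, 0, 0, 0], [-0.4, 0, 0, 0, 0, 0, 0], [-0.4, 0, 0, 0, 0, 0, 0], [-0.4, 0, 0, 0, 0, 0, 0], [0, 0, 0, 0, 0, 0, 0], [0, 0, 0, 0, 0, 0, 0], [0, 0, 0, 0, 0, 0, 0], [0, 0, 0, 0, 0, 0, 0], [0, 0, 0, 0, 0, 0, 0]]

```text
time_s: 8.3
eef_pos: [0.6117, 0.0102, 0.0473]
eef_rot: [-0.0, 0.731, 0.682, 0.0]
wrist_force: [0.6, 5.8, -0.2]
opening: 0.001
grasp_force: 2.6
```

jog_arm:
  series:
    - [[0, 0, 1, 0, 0, 0, 0], [0, 0, 1, 0, 0, 0, 0], [0, 0, 1, 0, 0, 0, 0], [0, 0, 1, 0, 0, 0, 0], [0, 0, 1, 0, 0, 0, 0], [0, 0, 1, 0, 0, 0, 0], [0, 0, 1, 0, 0, 0, 0], [0, 0, 1, 0, 0, 0, 0], [0, 0, 1, 0, 0, 0, 0], [0, 0, 1, 0, 0, 0, 0]]

```text
time_s: 9.3
eef_pos: [0.6125, 0.0102, 0.0385]
eef_rot: [0.0, 0.731, 0.682, 0.001]
wrist_force: [-0.7, 7.4, 6.8]
opening: -0.0
grasp_force: 4.1
```

jog_arm:
  series:
    - [[0, 0, 0.5, 0, 0, 0, 0], [0, 0, 0.5, 0, 0, 0, 0], [0, 0, 0.5, 0, 0, 0, 0], [0, 0, 0.5, 0, 0, 0, 0], [0, 0, 0.5, 0, 0, 0, 0], [0, 0, 0.5, 0, 0, 0, 0], [0, 0, 0.5, 0, 0, 0, 0], [0, 0, 0.5, 0, 0, 0, 0], [0, 0, 0.5, 0, 0, 0, 0], [0, 0, 0.5, 0, 0, 0, 0]]

```text
time_s: 10.3
eef_pos: [0.6128, 0.0104, 0.0341]
eef_rot: [0.0, 0.731, 0.682, 0.001]
wrist_force: [-0.8, 7.6, 10.5]
opening: 0.0
grasp_force: 5.3
```

jog_arm:
  series:
    - [[0, 0, 0.4, 0, 0, 0, 0], [0, 0, 0.4, 0, 0, 0, 0], [0, 0, 0.4, 0, 0, 0, 0], [0, 0, 0.4, 0, 0, 0, 0], [0, 0, 0.4, 0, 0, 0, 0], [0, 0, 0, 0, 0, 0, 0], [0, 0, 0, 0, 0, 0, 0], [0, 0, 0, 0, 0, 0, 0], [0, 0, 0, 0, 0, 0, 0], [0, 0, 0, 0, 0, 0, 0]]

```text
time_s: 11.3
eef_pos: [0.6128, 0.0105, 0.0321]
eef_rot: [0.0, 0.731, 0.682, 0.001]
wrist_force: [-1.0, 7.4, 10.0]
opening: 0.001
grasp_force: 5.2
```

jog_arm:
  series:
    - [[0, 0, 0.2, 0, 0, 0, 0], [0, 0, 0.2, 0, 0, 0, 0], [0, 0, 0.2, 0, 0, 0, 0], [0, 0, 0.2, 0, 0, 0, 0], [0, 0, 0, 0, 0, 0, 0], [0, 0, 0, 0, 0, 0, 0], [0, 0, 0, 0, 0, 0, 0], [0, 0, 0, 0, 0, 0, 0], [0, 0, 0, 0, 0, 0, 0], [0, 0, 0, 0, 0, 0, 0]]

```text
time_s: 12.3
eef_pos: [0.6128, 0.0105, 0.0313]
eef_rot: [0.0, 0.731, 0.682, 0.001]
wrist_force: [-1.1, 8.2, 9.8]
opening: 0.002
grasp_force: 5.9
```

jog_arm:
  series:
    - [[0, 0, 0.2, 0, 0, 0, 0], [0, 0, 0.2, 0, 0, 0, 0], [0, 0, 0.2, 0, 0, 0, 0], [0, 0, 0.2, 0, 0, 0, 0], [0, 0, 0, 0, 0, 0, 0], [0, 0, 0, 0, 0, 0, 0], [0, 0, 0, 0, 0, 0, 0], [0, 0, 0, 0, 0, 0, 0], [0, 0, 0, 0, 0, 0, 0], [0, 0, 0, 0, 0, 0, 0]]

```text
time_s: 13.3
eef_pos: [0.6129, 0.0105, 0.0308]
eef_rot: [0.0, 0.731, 0.682, 0.002]
wrist_force: [-1.3, 7.5, 11.7]
opening: 0.005
grasp_force: 6.2
```

jog_arm:
  series:
    - [[0, 0, 0.2, 0, 0, 0, 0], [-0.3, 0, 0, 0, 0, 0, 0], [-0.3, 0, 0, 0, 0, 0, 0], [-0.3, 0, 0, 0, 0, 0, 0], [-0.3, 0, 0, 0, 0, 0, 0], [-0.3, 0, 0, 0, 0, 0, 0], [0, 0, 0, 0, 0, 0, 0], [0, 0, 0, 0, 0, 0, 0], [0, 0, 0, 0, 0, 0, 0], [0, 0, 0, 0, 0, 0, 0]]

```text
time_s: 14.3
eef_pos: [0.6129, 0.009, 0.0308]
eef_rot: [0.0, 0.731, 0.682, 0.002]
wrist_force: [-2.7, 8.5, 14.3]
opening: -0.0
grasp_force: 6.9
```

jog_arm:
  series:
    - [[0, 0, -0.2, 0, 0, 0, 0], [-0.5, 0, -0.05, 0, 0, 0, 0], [-0.5, 0, -0.05, 0, 0, 0, 0], [-0.5, 0, -0.05, 0, 0, 0, 0], [-0.5, 0, -0.05, 0, 0, 0, 0], [-0.5, 0, -0.05, 0, 0, 0, 0], [-0.5, 0, -0.05, 0, 0, 0, 0], [0, 0, 0, 0, 0, 0, 0], [0, 0, 0, 0, 0, 0, 0], [0, 0, 0, 0, 0, 0, 0]]

```text
time_s: 15.3
eef_pos: [0.6126, 0.0058, 0.0312]
eef_rot: [0.001, 0.731, 0.682, 0.001]
wrist_force: [-2.0, 6.9, 11.8]
opening: -0.001
grasp_force: 6.5
```

jog_arm:
  series:
    - [[-0.6, 0, -0.03, 0, 0, 0, 0], [-0.6, 0, -0.03, 0, 0, 0, 0], [-0.6, 0, -0.03, 0, 0, 0, 0], [-0.6, 0, -0.03, 0, 0, 0, 0], [-0.6, 0, -0.03, 0, 0, 0, 0], [-0.6, 0, -0.03, 0, 0, 0, 0], [-0.6, 0, -0.03, 0, 0, 0, 0], [0, 0, 0, 0, 0, 0, 0], [0, 0, 0, 0, 0, 0, 0], [0, 0, 0, 0, 0, 0, 0]]

```text
time_s: 16.3
eef_pos: [0.6124, 0.0015, 0.0316]
eef_rot: [0.001, 0.731, 0.682, 0.001]
wrist_force: [-3.1, 6.0, 13.7]
opening: -0.003
grasp_force: 6.9
```

jog_arm:
  series:
    - [[-1, -0.05, -0.15, 0, 0, 0, 0], [-1, -0.05, -0.15, 0, 0, 0, 0], [-1, -0.05, -0.15, 0, 0, 0, 0], [-1, -0.05, -0.13, 0, 0, 0, 0], [-1, -0.05, -0.12, 0, 0, 0, 0], [-1, -0.05, -0.12, 0, 0, 0, 0], [-1, 0, -0.12, 0, 0, 0, 0], [-1, 0, -0.12, 0, 0, 0, 0], [0, 0, 0, 0, 0, 0, 0], [0, 0, 0, 0, 0, 0, 0]]

```text
time_s: 17.3
eef_pos: [0.6117, -0.0068, 0.0325]
eef_rot: [0.001, 0.731, 0.682, 0.001]
wrist_force: [-2.2, 5.5, 11.9]
opening: -0.002
grasp_force: 6.0
```

jog_arm:
  series:
    - [[-1, 0, -0.08, 0, 0, 0, 0], [-1, 0, -0.08, 0, 0, 0, 0], [-1, 0, -0.08, 0, 0, 0, 0], [-1, 0, -0.08, 0, 0, 0, 0], [-1, 0, -0.08, 0, 0, 0, 0], [-1, 0, -0.08, 0, 0, 0, 0], [-1, 0, -0.08, 0, 0, 0, 0], [-1, 0, -0.08, 0, 0, 0, 0], [0, 0, 0, 0, 0, 0, 0], [0, 0, 0, 0, 0, 0, 0]]

```text
time_s: 18.3
eef_pos: [0.6111, -0.015, 0.0332]
eef_rot: [0.001, 0.731, 0.682, 0.001]
wrist_force: [-2.0, 4.2, 12.1]
opening: -0.002
grasp_force: 6.2
```

jog_arm:
  series:
    - [[-1, 0, -0.08, 0, 0, 0, 0], [-1, 0, -0.08, 0, 0, 0, 0], [-1, 0, -0.08, 0, 0, 0, 0], [-1, 0, -0.08, 0, 0, 0, 0], [-1, 0, -0.08, 0, 0, 0, 0], [-1, 0, -0.08, 0, 0, 0, 0], [-1, 0, -0.08, 0, 0, 0, 0], [-1, 0, -0.08, 0, 0, 0, 0], [-1, 0, -0.08, 0, 0, 0, 0], [-1, 0, -0.08, 0, 0, 0, 0]]

```text
time_s: 19.3
eef_pos: [0.6104, -0.025, 0.0341]
eef_rot: [0.001, 0.731, 0.682, 0.001]
wrist_force: [-1.9, 4.7, 13.7]
opening: -0.002
grasp_force: 6.7
```

```bash
python3 - <<'E'
from h import *
S,_=cam("side")
a=cv2.resize(S["frame"][160:275,200:305],None,fx=5,fy=5,interpolation=cv2.INTER_CUBIC)
cv2.imwrite("pics/s3.png",a)
E
```

```text
(no output)
```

View pics/s3.png

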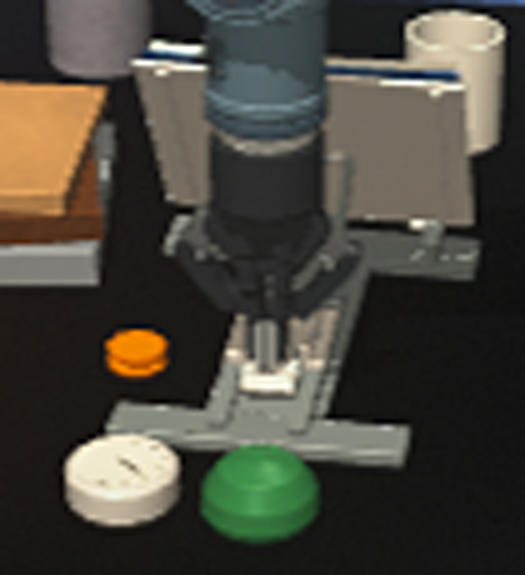

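The rest has clearly risen (top edge now at crop y≈55) and the fingers are on the tab at (270,365). Nothing else has moved. I'll push the remaining 11.5 mm or so.

jog_arm:
  series:
    - [[-1.2, 0, -0.12, 0, 0, 0, 0], [-1.2, 0, -0.12, 0, 0, 0, 0], [-1.2, 0, -0.12, 0, 0, 0, 0], [-1.2, 0, -0.12, 0, 0, 0, 0], [-1.2, 0, -0.1, 0, 0, 0, 0], [-1.2, 0, -0.1, 0, 0, 0, 0], [-1.2, 0, -0.1, 0, 0, 0, 0], [-1.2, 0, -0.1, 0, 0, 0, 0], [-1, 0, -0.08, 0, 0, 0, 0], [-0.4, 0, -0.03, 0, 0, 0, 0]]

```text
time_s: 20.35
eef_pos: [0.6096, -0.0363, 0.0352]
eef_rot: [0.001, 0.731, 0.682, 0.001]
wrist_force: [-3.1, 4.1, 14.5]
opening: 0.003
grasp_force: 6.9
```

jog_arm:
  series:
    - [[0, 0, 0, 0, 0, 0, 0], [0, 0, 0, 0, 0, 0, 0], [0, 0, 0, 0, 0, 0, 0], [0, 0, 0, 0, 0, 0, 0], [0, 0, 0, 0, 0, 0, 0], [0, 0, 0, 0, 0, 0, 0], [0, 0, 0, 0, 0, 0, 0], [0, 0, 0, 0, 0, 0, 0], [0, 0, 0, 0, 0, 0, 0], [0, 0, 0, 0, 0, 0, 0]]

```text
time_s: 21.35
eef_pos: [0.6096, -0.0363, 0.0352]
eef_rot: [0.001, 0.731, 0.682, 0.001]
wrist_force: [-2.1, 3.5, 14.4]
opening: 0.0
grasp_force: 6.9
```

jog_arm:
  series:
    - [[0, 0, -1, 0, 0, 0, 0], [0, 0, -1, 0, 0, 0, 0], [0, 0, -1, 0, 0, 0, 0], [0, 0, -1, 0, 0, 0, 0], [0, 0, -1, 0, 0, 0, 0], [0, 0, -1, 0, 0, 0, 0], [0, 0, -1, 0, 0, 0, 0], [0, 0, -1, 0, 0, 0, 0], [0, 0, -1, 0, 0, 0, 0], [0, 0, -1, 0, 0, 0, 0]]

```text
time_s: 22.35
eef_pos: [0.6084, -0.0364, 0.0428]
eef_rot: [0.0, 0.731, 0.682, 0.0]
wrist_force: [3.2, 1.0, 1.6]
opening: -0.001
grasp_force: 4.0
```

jog_arm:
  series:
    - [[0, 0, -1, 0, 0, 0, 0], [0, 0, -1, 0, 0, 0, 0], [0, 0, -1, 0, 0, 0, 0], [0, 0, -1, 0, 0, 0, 0], [0, 0, 0, 0, 0, 0, 0], [0.5, 0, 0, 0, 0, 0, 0], [0.5, 0, 0, 0, 0, 0, 0], [0.5, 0, 0, 0, 0, 0, 0], [0.5, 0, 0, 0, 0, 0, 0], [0, 0, 0, 0, 0, 0, 0]]

```text
time_s: 23.35
eef_pos: [0.6084, -0.0344, 0.0468]
eef_rot: [0.0, 0.731, 0.682, 0.0]
wrist_force: [-1.0, 1.9, -1.7]
opening: -0.0
grasp_force: 0.7
```

jog_arm:
  series:
    - [[0.5, 0, 0, 0, 0, 0, 0], [0.5, 0, 0, 0, 0, 0, 0], [0.5, 0, 0, 0, 0, 0, 0], [0.5, 0, 0, 0, 0, 0, 0], [0.5, 0, 0, 0, 0, 0, 0], [0.5, 0, 0, 0, 0, 0, 0], [0, 0, 0, 0, 0, 0, 0], [0, 0, 0, 0, 0, 0, 0], [0, 0, 0, 0, 0, 0, 0], [0, 0, 0, 0, 0, 0, 0]]

```text
time_s: 24.35
eef_pos: [0.6085, -0.0314, 0.0467]
eef_rot: [-0.0, 0.731, 0.682, -0.0]
wrist_force: [0.2, -0.4, 0.6]
opening: 0.004
grasp_force: 0.0
```

jog_arm:
  series:
    - [[0, 0, -3, 0, 0, 0, 0], [0, 0, -5, 0, 0, 0, 0], [0, 0, -10, 0, 0, 0, 0], [0, 0, -20, 0, 0, 0, 0], [0, 0, -20, 0, 0, 0, 0], [10, 0, -20, 0, 0, 0, 0], [20, 0, -20, 0, 0, 0, 0], [20, 0, -20, 0, 0, 0, 0], [20, -20, -20, 0, 0, 0, 0], [20, -30, -20, 0, 0, 0, 0]]

```text
time_s: 25.35
eef_pos: [0.5653, 0.0624, 0.2066]
eef_rot: [0.001, 0.731, 0.682, 0.001]
wrist_force: [-0.5, 0.2, -0.6]
opening: -0.004
grasp_force: 0.0
```

jog_arm:
  series:
    - [[10, -30, 0, 0, 0, 0, 0], [10, -30, 0, 0, 0, 0, 0], [10, -30, 0, 0, 0, 0, 0], [10, -30, 0, 0, 0, 0, 0], [10, -30, 0, 0, 0, 0, 0], [0, -30, 0, 0, 0, 0, 0], [0, -20, 0, 0, 0, 0, 0], [0, 0, 0, 0, 0, 0, 0], [0, 0, 0, 0, 0, 0, 0], [0, 0, 0, 0, 0, 0, 0]]

```text
time_s: 26.35
eef_pos: [0.3699, 0.1254, 0.2054]
eef_rot: [0.001, 0.731, 0.682, 0.001]
wrist_force: [0.3, 0.1, 1.2]
opening: -0.001
grasp_force: 0.0
```

```bash
python3 - <<'E'
from h import *
T,wt=cam("top");S,_=cam("side")
a=cv2.resize(T["frame"][140:240,225:385],None,fx=4,fy=4,interpolation=cv2.INTER_CUBIC)
b=cv2.resize(S["frame"][180:275,200:305],None,fx=4,fy=4,interpolation=cv2.INTER_CUBIC)
c=np.zeros((400,420,3),np.uint8); c[:380]=b[:,:]
cv2.imwrite("pics/t4.png",cv2.resize(np.hstack([a,c]),(800,303)))
w0=np.load("top0.npy")
def fence(w):
    m=(abs(w[...,0]-.608)<.010)&(w[...,1]>-.07)&(w[...,1]<.02)
    P=w[m]; out=[]
    for y in np.arange(-.07,.02,.003):
        k=P[abs(P[:,1]-y)<.0015]; out.append((round(y*1e3),round(float(np.median(k[:,2]))*1e3)) if len(k) else None)
    return out
print(fence(w0));print(fence(wt)); print(ctrl.get_obs()["eef_pos"],ctrl.get_obs()["wrist_force"])
E
```

```text
[None, (-67, 38), (-64, 43), (-61, 37), (-58, 33), (-55, 32), (-52, 32), (-49, 31), (-46, 33), (-43, 30), (-40, 32), (-37, 31), (-34, 29), (-31, 31), (-28, 28), (-25, 28), (-22, 29), (-19, 31), (-16, 32), (-13, 29), (-10, 32), (-7, 34), (-4, 55), (-1, 55), (2, 37), (5, 39), (8, 37), (11, 43), (14, 37), (17, 34), None]
[None, (-67, 34), (-64, 34), (-61, 33), (-58, 37), (-55, 37), (-52, 37), (-49, 60), (-46, 61), (-43, 39), (-40, 41), (-37, 42), (-34, 43), (-31, 41), (-28, 41), (-25, 39), (-22, 40), (-19, 38), (-16, 38), (-13, 13), (-10, 14), (-7, 12), (-4, 10), (-1, 10), (2, 10), (5, 13), (8, 11), (11, 11), (14, 10), (17, 11), (20, 11)]
[0.3695888  0.12535877 0.20494158] [-0.01685721  0.27814399  0.14615849]
```

View pics/t4.png

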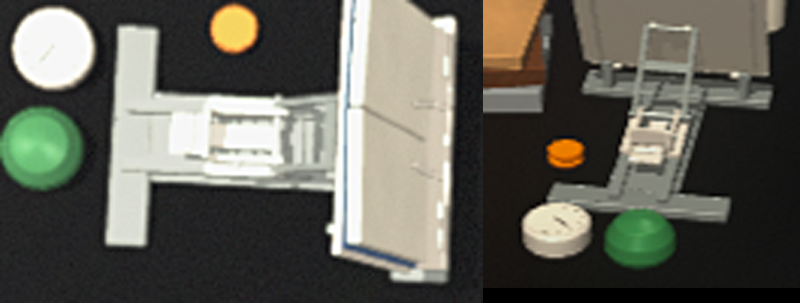

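The fence has moved 45 mm, which is exactly three notches. The tab sits as far below the fence top as it did at the start, so the pawl is home. The gauge, paperweight and grip have not moved.

```bash
python3 -c "
from bench import ctrl
print(ctrl.hand_in())"
```

```text
the job is handed in; nothing more can be done
None
```

The book rest is in its fourth notch with the pawl down as far as the images show. The arm is clear, the gauge, paperweight and phone grip did not move, and I handed the job in at about 26 s; no verdict came back.

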